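# Clear the brush and lay the straightedge against the carving panel

## Task

Get the wooden panel ready for marking out: first put away the brush that lies in the way, laying it flat (not dropping it) in the empty wide compartment of the tool tray, either way round. Then slide the metal straightedge across the bench, without lifting it, until its long side lies flush against the panel's near edge and spans that edge from end to end; leave everything else where it is.

Things in the scene. Friction and masses are not known exactly. Their poses are not given: they have to be found in the camera images.
- panel: wooden carving panel with a raised round pattern, clamped fast to the bench: 130 mm (its x) by 180 mm (its y), 28 mm thick; pattern to 33 mm, clamps at its far (+x) side to 54 mm. Origin: centre of its underside, on the bench. Its near edge, facing the robot, is the upright face at x = -65 mm, running along y from -90 to +90 mm.
- straightedge: loose flat aluminium bar with a scale and a dark dot at one end: 260 mm long (its y), 40 mm wide (its x), 12 mm thick, about 0.34 kg. Lies flat on the bench between robot and panel, its +x side to the panel, roughly parallel to the panel's near edge. Origin: centre of its underside. Flush, its origin is at x = -85 mm in the panel's frame.
- brush: loose flat brush, flat on the bench between straightedge and panel: 180 mm long (its x, handle end -90, bristle end +90 mm), 70 g. Wooden handle 24 mm wide, top 16 mm up, from x = -72 to +5 mm (its butt 30 mm wide); steel ferrule 44 mm wide, 18 mm high, x = +5 to +39; bristles 42 mm wide beyond. Balances near its origin, the centre of its underside.
- tray: low wooden tool tray fixed to the bench, left or right: 220 mm (its x) by 172 mm (its y), floor 4 mm thick, walls 5 mm thick and 20 mm high. Three compartments run along its x: the wide empty middle one (inside 210 x 80 mm, centred on the origin) and on each side a narrow one (36 mm) with a file or spatula. Origin: centre of its underside.
- crate: open wooden crate fixed to the bench on the other side from the tray, 220 x 170 mm, 50 mm high, holding an offcut and a tin. Origin: centre of its underside. Not needed.
- scissors: bystander, leave alone: a pair of scissors with blue handles, about 200 mm long, lying on the bench beside the panel. Origin: centre of its underside.
- wax_tin: bystander, leave alone: a round tin, 72 mm across, 50 mm high, standing in the crate. Origin: centre of its underside.
- turtle: bystander, leave alone: a carved turtle of brown clay colour, about 110 x 100 x 32 mm, on the bench beside the panel. Origin: centre of its underside.
- sanding_block: bystander, leave alone: a cork sanding block 35 x 70 x 25 mm lying on top of the panel (its underside about 33 mm over the bench). Origin: centre of its underside.
- file: bystander, leave alone: a small file with a wooden handle, 170 x 18 x 14 mm, lying in one narrow compartment of the tray. Origin: centre of its underside.
- spatula: bystander, leave alone: a modelling spatula, 160 x 22 x 12 mm, lying in the other narrow compartment of the tray. Origin: centre of its underside.
- offcut_a: bystander, leave alone: a wood offcut 120 x 45 x 25 mm in the crate. Origin: centre of its underside.
There are look-alikes about, which are no part of the job. What is shaped like the brush but orange is not meant.

How it is judged:
On the way, in this order (a step that is already met when the one before it is completed fails the run):
1. the brush lies flat in the tray's wide compartment, along it, let go (x of brush in the frame of tray between -0.022 and 0.022 m and y of brush in the frame of tray between -0.024 and 0.024 m and z of brush in the frame of tray below 0.009 m and angle between the x axis of brush and the x axis of tray, either way round below 0.25 rad and angle between brush's own z axis and vertical below 0.08 rad and contact force between the fingers and brush below 0.1 N), for 0.3 s.
2. the straightedge lies flat and flush along the panel's near edge, spanning it (x of straightedge in the frame of panel between -0.0875 and -0.0825 m and y of straightedge in the frame of panel between -0.041 and 0.041 m and angle between the y axis of straightedge and the y axis of panel, either way round below 0.015 rad and height (world z) of straightedge below 0.004 m and angle between straightedge's own z axis and vertical below 0.05 rad), for 0.3 s.
At the end, for the whole second after the job is handed in: Brush flat in the wide compartment (centre within 22 mm along, 24 mm across; within 0.25 rad, either way round). Straightedge flat on the bench, within 2.5 mm and 0.015 rad of flush on the panel's near edge, its middle within 41 mm of the edge's middle. Both at rest (all of step 2 and x of brush in the frame of tray between -0.022 and 0.022 m and y of brush in the frame of tray between -0.024 and 0.024 m and z of brush in the frame of tray below 0.009 m and angle between the x axis of brush and the x axis of tray, either way round below 0.25 rad and angle between brush's own z axis and vertical below 0.08 rad and linear speed of each of brush, straightedge below 0.01 m/s); the robot touches nothing.
It fails at once if the straightedge is lifted or tipped off the bench (over 15 mm or 0.2 rad) (height (world z) of straightedge above 0.015 m or angle between straightedge's own z axis and vertical above 0.2 rad).
It fails at once if the brush is dropped: out of the fingers while more than 50 mm over the bench (height (world z) of brush above 0.05 m and contact force between the fingers and brush below 0.1 N).
It fails at once if a bystander is moved by more than 25 mm (distance of any of scissors, wax_tin, turtle, sanding_block, file, spatula, offcut_a from where it was at the start of the episode above 0.025 m).
It also fails if it takes over 58 s, if anything falls off the work surface, if the arm or the gripper's body presses on something with over 40 N, if the wrist force passes 120 N, or if a joint passes its speed limit or range.

## Robot

A 6-joint arm with a two-finger parallel gripper is mounted at the origin on the work surface. World frame = base frame: x ahead of the robot, y to its left, z up, the work surface at z = 0. Lengths are in m, angles in rad, forces in N, time in s.
With the tool pointing down it reaches from about 0.375 to 0.9 m from the base axis. Payload 3.1 kg.
Tool frame: the origin (TCP) lies between the finger pads; the fingertips stand 11 mm ahead of it and the grasp point (between the pads) lies 8 mm behind it; z points along the fingers, y is the line along which they close (so a half turn about z gives the same grasp; the last joint's range is limited). The gripper opens to 87 mm and grips with 3 to 60 N. Pads are 19 mm wide; open, the fingers measure 117 mm over their backs; the gripper's body (75 mm by 190 mm) begins 51 mm behind the grasp point.
Start: joints at [1.083, 0.527, 1.433, -0, 1.181, -0.178], TCP at [0.191, 0.595, 0.234] pointing down, gripper open.
Joint ranges: [-3.08, 3.08], [-0.75, 2.2], [0.22, 2.44], [-1.43, 4.57], [0, 2.65], [-2.85, 2.85]. Speed limits (rad/s): [2.79, 2.79, 3.14, 3.14, 3.14, 3.14].

## Interface

Orientations are given as a unit quaternion [x, y, z, w].
In Python, from cell import robot gives the robot as it stands. The module is installed in compiled form; this text tells all that it offers.
- The arm moves only by the tool jog_arm, never from a script. Its argument "rows" is a list that holds one entry, the list of rows, each a list of 6 numbers: the shift along the tool's x, y, z as a fraction of full scale, then the turn, a rotation vector about the tool's x, y, z as a fraction of full scale. A call has 1 to 5 rows; each row shifts and turns the commanded pose from where the row before left it, along the tool's axes as they then stand; what a row does not reach is not made up. Full scale, the value 1, is 0.05 m for a shift and 6 degrees for a turn. A row lasts 1/10 s, in which the tool goes at most 50 mm and 8.59 degrees, less where a joint would pass 70% of its speed; a pose out of reach is approached as far as the arm can. A call with a number of a shift or a turn outside -1 to 1 is refused whole. A call with a gripper value outside its range is refused whole. "fingers" is the opening, from 0 (shut) to 1 (fully open), set as the call begins (left out, the last holds). The fingers move at their own pace and stop on an object; "newtons" is the grip in N (left out, the last holds). Time passes only in rows, so rows that do not move let the fingers close. It gives the time, the measured TCP pose, the force, the opening and the grip force at its end, in the units of the state.
- robot.sense(): the state, without advancing time (a new reading comes with each control period).
- robot.capture(name): name is "side" or "top"; returns the picture (420x560x3 uint8, blue, green, red); there is no depth.
- robot.camera_info(name): a dict with "camera_matrix" (3x3 intrinsics, pixels), "world_to_cam" (4x4, takes a point from world to camera coordinates). Camera axes: x right, y down, z forward; pixel columns grow to the right and rows downward; lengths in m; the calibration is good to about 2 mm. A picture is of the moment at which its call begins. camera_info takes no time and is no camera call.
- robot.hand_in(): hands the job in; it is judged then, once.
The state is a dict: "t": time; "joint_positions": joint angles; "joint_velocities": joint speeds; "joint_torque": joint torques, N m; "ee_pos": TCP position; "tool_rot": TCP orientation; "ft_force": force on the tool from outside, world axes, zero at the start; "moment": the same for the moment, N m; "finger_gap": finger opening in m; "finger_force": force on a finger pad.
Only numpy, scipy, OpenCV 4.12 (cv2) and the standard library are available. Lean on these libraries where they do the work, as an engineer would, in place of code of your own. Each camera call takes 0.05 s, during which the arm holds its last target. There are 200 camera calls.

## Working session

There is one attempt and no reset: what is moved stays moved. The work goes in short steps, Python scripts to look and compute and a tool call to move; the robot and the scene stay as the last step left them, time stands still between calls to the robot, and variables do not carry over. Pictures are saved under pics/ and viewed, at most 10 in all, crops included, and the job is handed in when it is done.

Besides the shell and the picture viewer there is one more tool, called after ">>>" in YAML: its name, and indented under it one key for each argument. jog_arm: Moves the arm, as the interface text tells. Shift numbers are shares of 0.05 m and turn numbers shares of 6 degrees, none past 1 either way. Its arguments: {"type":"object","properties":{"rows":{"type":"array"},"fingers":{"type":"number"},"newtons":{"type":"number"}},"required":["rows"]}

```bash
mkdir -p pics
cat > h.py <<'E'
import numpy as np, cv2
from cell import robot
def cam(n):
    c=robot.camera_info(n); return np.array(c["camera_matrix"]),np.array(c["world_to_cam"])
def ray(n,uv,z):
    K,T=cam(n); R,t=T[:3,:3],T[:3,3]; o=-R.T@t
    d=(np.linalg.inv(K)@np.c_[np.atleast_2d(uv),np.ones(len(np.atleast_2d(uv)))].T).T@R
    return o+d*((z-o[2])/d[:,2])[:,None]
def proj(n,P):
    K,T=cam(n); p=(T[:3,:3]@np.atleast_2d(P).T).T+T[:3,3]; q=p@K.T; return q[:,:2]/q[:,2:]
def tri(a,b):  # pixel in top, pixel in side -> closest point, gap
    o=[];d=[]
    for n,uv in(("top",a),("side",b)):
        K,T=cam(n);R,t=T[:3,:3],T[:3,3];o.append(-R.T@t);v=R.T@np.linalg.inv(K)@[*uv,1];d.append(v/np.linalg.norm(v))
    s=np.linalg.lstsq(np.c_[d[0],-d[1]],o[1]-o[0],rcond=None)[0]
    p,q=o[0]+s[0]*d[0],o[1]+s[1]*d[1]; return (p+q)/2,np.linalg.norm(p-q)
E
python3 - <<'E'
from h import *
for n in("top","side"):
    cv2.imwrite(f"pics/{n}0.png",robot.capture(n)); K,T=cam(n); print(n,K.round(1).tolist(),(-T[:3,:3].T@T[:3,3]).round(3),T[:3,:3].round(2).tolist())
s=robot.sense(); print(s["ee_pos"],s["tool_rot"],s["t"])
E
```

```text
top [[504.8, 0.0, 275.7], [0.0, 504.8, 212.7], [0.0, 0.0, 1.0]] [0.364 0.009 1.55 ] [[-0.0, -1.0, 0.02], [-1.0, 0.0, -0.08], [0.08, -0.02, -1.0]]
side [[446.1, 0.0, 279.2], [0.0, 446.1, 210.4], [0.0, 0.0, 1.0]] [ 0.427 -0.993  0.695] [[1.0, -0.08, -0.02], [-0.06, -0.54, -0.84], [0.05, 0.84, -0.55]]
[0.19020661 0.59469525 0.23268054] [ 1.54289011e-01  9.88025285e-01 -9.17860899e-04 -3.09536255e-04] 0.1
```

View pics/top0.png

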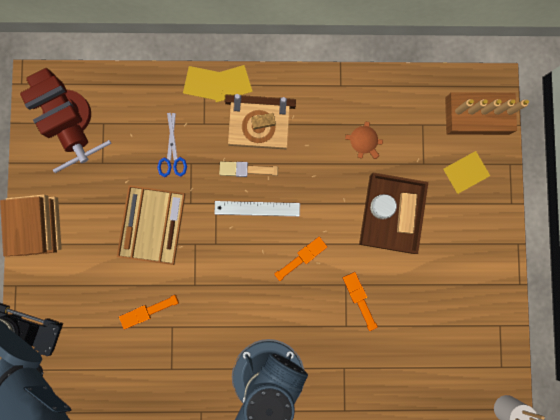

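View pics/side0.png

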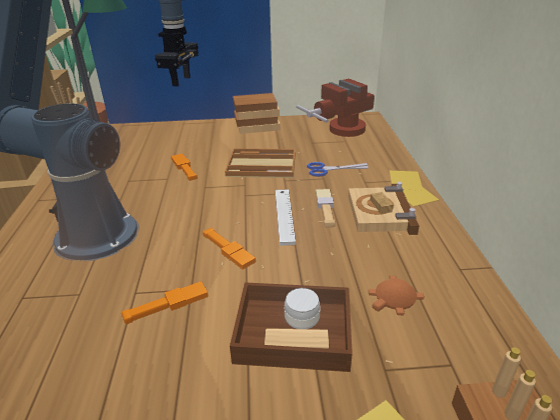

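The top view shows the brush at about (220–277, 162–176) with its bristles to the left (+y). The straightedge is at (215–300, 202–215), the panel at (229–289, 100–148), the tray at (120–185, 187–265) on the left and the crate on the right. The side view shows the same: brush at (325, 207), straightedge at (285, 217), tray at (261, 162). Next I'll enlarge them for exact outlines.

Run:
```python
from h import *
t=cv2.imread("pics/top0.png");s=cv2.imread("pics/side0.png")
cv2.imwrite("pics/c1.png",cv2.resize(t[90:225,110:310],None,fx=4,fy=4,interpolation=cv2.INTER_CUBIC))
cv2.imwrite("pics/c2.png",cv2.resize(s[140:255,220:420],None,fx=4,fy=4,interpolation=cv2.INTER_CUBIC))
for p in((160,225),(137,225),(248,168),(228,169),(265,171),(240,169),(258,210),(245,140),(200,215)):
    print(p,cv2.cvtColor(t,cv2.COLOR_BGR2HSV)[p[1],p[0]])
```

```text
(160, 225) [ 19 111 203]
(137, 225) [ 13 177  95]
(248, 168) [ 16 132 211]
(228, 169) [ 22  90 219]
(265, 171) [ 17 126 226]
(240, 169) [129  13 189]
(258, 210) [ 90   6 212]
(245, 140) [ 17 128 220]
(200, 215) [ 15 152 161]
```

View pics/c1.png

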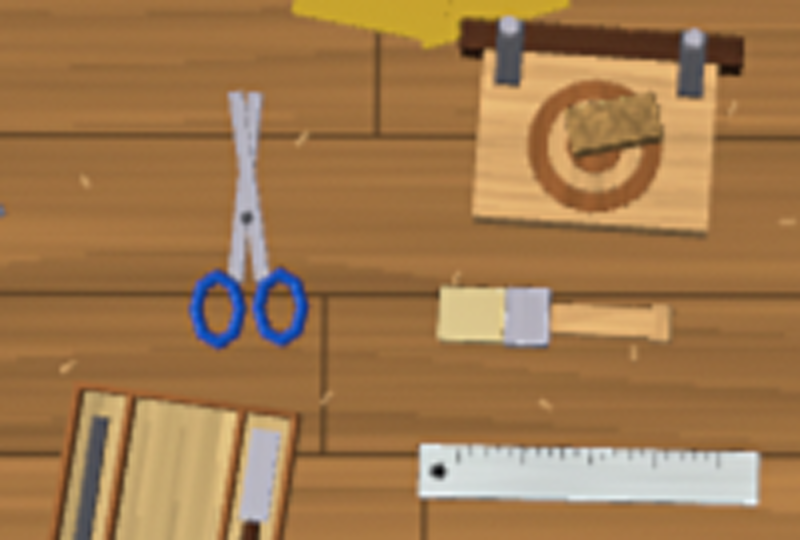

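View pics/c2.png

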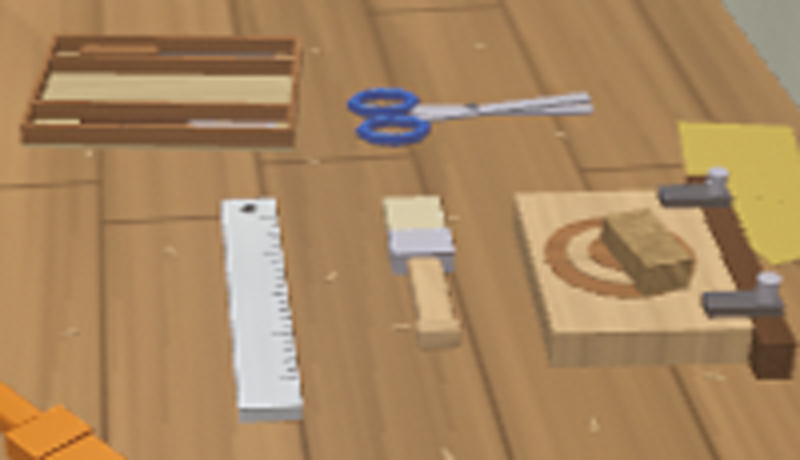

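The crops show the brush's bristles at +y and its handle at −y, the straightedge parallel to the near edge, and the panel's lower edge running from crop (474, 218) to (708, 233). The tray's middle floor is bright. Now the masks.

```bash
cat >> h.py <<'E'
F=4
def blob(img,win,lo,hi,k=5):
    u0,v0,u1,v1=win; c=cv2.resize(img[v0:v1,u0:u1],None,fx=F,fy=F,interpolation=cv2.INTER_CUBIC)
    m=cv2.inRange(cv2.cvtColor(c,cv2.COLOR_BGR2HSV),lo,hi); m=cv2.morphologyEx(m,cv2.MORPH_OPEN,np.ones((k,k)))
    m=cv2.morphologyEx(m,cv2.MORPH_CLOSE,np.ones((9,9)))
    ct=max(cv2.findContours(m,0,1)[0],key=cv2.contourArea)[:,0].astype(float)
    return (ct+.5)/F-.5+[u0,v0]
def rect(P):
    (c,(w,h),a)=cv2.minAreaRect(P[:,:2].astype(np.float32)*1000)
    if w<h: w,h,a=h,w,a+90
    return np.round(c,1),round(w,1),round(h,1),round((a+90)%180-90,2)
E
python3 - <<'E'
from h import *
t=cv2.imread("pics/top0.png");s=cv2.imread("pics/side0.png")
W={"top":dict(edge=((205,192,310,222),(0,0,170),(180,50,255),.012),brush=((212,156,285,182),(0,0,192),(180,140,255),.016),
 ferr=((212,156,285,182),(90,0,150),(179,60,255),.018),
 panel=((222,100,295,152),(0,0,185),(180,140,255),.028),tray=((110,180,195,270),(15,70,165),(28,130,255),.004)),
"side":dict(edge=((270,185,300,247),(0,0,190),(180,50,255),.012),brush=((312,185,342,230),(0,0,180),(180,140,255),.016),
 ferr=((312,185,342,230),(90,0,150),(179,60,255),.018),
 tray=((224,146,300,178),(15,50,150),(28,140,255),.004))}
for n,d in W.items():
    im=t if n=="top" else s
    for k,(w,lo,hi,z) in d.items():
        c=blob(im,w,lo,hi); vis=cv2.minAreaRect(c.astype(np.float32))
        P=ray(n,c,z); print(n,k,"px",np.round(vis[0],1),"rect mm",rect(P))
        x,y=P[:,0],P[:,1]
        if k in("edge","tray","panel"):
            q=cv2.approxPolyDP(c.astype(np.float32),3,True)[:,0]; print("   poly",q.round(1).tolist(),(ray(n,q,z)[:,:2]*1000).round(0).tolist())
E
```

```text
top edge px [256.6 208.2] rect mm (array([504.5,  33.9]), 259.3, 41.4, 88.66)
   poly [[214.60000610351562, 200.89999389648438], [214.60000610351562, 213.60000610351562], [298.8999938964844, 215.10000610351562], [298.6000061035156, 202.60000610351562]] [[527.0, 163.0], [488.0, 162.0], [483.0, -95.0], [522.0, -94.0]]
top brush px [232.6 168. ] rect mm (array([628. , 107.9]), 82.6, 39.5, -89.91)
top ferr px [241.4 168.8] rect mm (array([625.4,  81. ]), 42.6, 32.2, 0.12)
top panel px [258.4 124.6] rect mm (array([761. ,  28.8]), 181.9, 129.1, 86.4)
   poly [[230.89999389648438, 102.9000015258789], [228.10000610351562, 143.10000610351562], [286.3999938964844, 146.39999389648438], [288.1000061035156, 105.9000015258789], [281.6000061035156, 114.5999984741211], [277.6000061035156, 105.4000015258789], [241.10000610351562, 102.9000015258789], [236.89999389648438, 111.5999984741211]] [[828.0, 114.0], [703.0, 121.0], [693.0, -57.0], [820.0, -63.0], [792.0, -42.0], [821.0, -30.0], [829.0, 82.0], [801.0, 95.0]]
top tray px [151.  224.9] rect mm (array([454.8, 356.3]), 210.5, 76.7, -8.06)
   poly 
[... 1014 characters left out ...]
061035156, 148.10000610351562], [294.3999938964844, 158.39999389648438], [232.89999389648438, 157.89999389648438], [230.39999389648438, 164.60000610351562], [294.1000061035156, 165.39999389648438], [293.8999938964844, 170.10000610351562], [288.6000061035156, 171.39999389648438], [293.6000061035156, 171.60000610351562], [292.8999938964844, 177.39999389648438], [299.3999938964844, 177.39999389648438], [299.3999938964844, 145.60000610351562]] [[323.0, 521.0], [330.0, 278.0], [518.0, 257.0], [335.0, 288.0], [360.0, 497.0], [574.0, 470.0], [570.0, 387.0], [358.0, 416.0], [350.0, 366.0], [563.0, 335.0], [559.0, 302.0], [541.0, 295.0], [557.0, 292.0], [551.0, 253.0], [572.0, 251.0], [599.0, 488.0]]
```

Run:
```python
from h import *
t=cv2.imread("pics/top0.png");s=cv2.imread("pics/side0.png")
f=lambda c:cv2.minAreaRect(c.astype(np.float32))[0]
print("ferr",tri(f(blob(t,(212,156,285,182),(90,0,150),(179,60,255))),f(blob(s,(312,185,342,230),(90,0,150),(179,60,255)))))
for z in(.016,.010):
    c=blob(t,(212,156,285,182),(0,0,178),(180,135,255),3);P=ray("top",c,z); print("brush",z,rect(P))
    h=P[(P[:,1]>-.02)&(P[:,1]<.05)]; print("handle rect",rect(h))
print("tray far corners",tri((144.6,189.9),(294.4,158.4)),tri((133.6,257.1),(232.9,157.9)))
print("edge corners",*[tri(a,b) for a,b in(((298.6,202.6),(294.6,240.4)),((298.9,215.1),(279.1,241.1)),((214.6,200.9),(288.4,189.9)),((214.6,213.6),(275.9,189.6)))])
c=blob(t,(222,100,295,152),(0,0,185),(180,140,255)); P=ray("top",c,.028)*1000
e=P[(P[:,0]<715)&(P[:,1]>-45)&(P[:,1]<108)]; k=np.polyfit(e[:,1],e[:,0],1); print("panel near edge x=",k,"deg",np.degrees(np.arctan(k[0])))
c=blob(t,(205,192,310,222),(0,0,170),(180,50,255)); P=ray("top",c,.012)*1000
for sgn in(1,-1):
    e=P[(sgn*(P[:,0]-504.5-.023*(P[:,1]-34))>12)&(abs(P[:,1]-34)<115)]; print("bar side",np.polyfit(e[:,1],e[:,0],1))
```

```text
ferr (array([0.6251064 , 0.08089102, 0.02052499]), np.float64(0.0002582860766869584))
brush 0.016 (array([626.2,  61.5]), 177.8, 43.1, 88.81)
handle rect (array([622. ,  15.2]), 69.3, 26.4, 89.38)
brush 0.01 (array([627.2,  61.7]), 178.4, 43.3, 88.81)
handle rect (array([623. ,  15.2]), 69.6, 26.5, 89.38)
tray far corners (array([0.56489227, 0.37680563, 0.00883693]), np.float64(0.007658348972796295)) (array([0.35729819, 0.40607989, 0.00869566]), np.float64(0.0019714799144217067))
edge corners (array([ 0.52082089, -0.09412917,  0.01502157]), np.float64(0.0014381950941766827)) (array([ 0.4819202 , -0.09476082,  0.01633409]), np.float64(0.0022970941070874122)) (array([0.52758609, 0.1626375 , 0.01209593]), np.float64(0.0012390191738461676)) (array([0.48910022, 0.1619501 , 0.01592181]), np.float64(0.0027585391352220813))
panel near edge x= [6.01643245e-02 6.95143881e+02] deg 3.443011596165729
bar side [2.63710362e-02 5.23238824e+02]
bar side [2.61639110e-02 4.84260776e+02]
```

>>> jog_arm:
  rows:
    - [[0,0,0,0,0,1],[0,0,0,0,0,1],[0,0,0,0,0,1],[0,0,0,0,0,1],[0,0,0,0,0,1]]
  fingers: 0.7

```text
t: 0.6
ee_pos: [0.1903, 0.5949, 0.2329]
tool_rot: [0.407, 0.914, -0.001, -0.0]
ft_force: [-0.3, 0.3, -0.2]
finger_gap: 0.0623
finger_force: 0.0
```

>>> jog_arm:
  rows:
    - [[0,0,0,0,0,1],[0,0,0,0,0,1],[0,0,0,0,0,1],[0,0,0,0,0,1],[0,0,0,0,0,1]]

```text
t: 1.1
ee_pos: [0.1903, 0.5949, 0.233]
tool_rot: [0.629, 0.777, -0.001, 0.0]
ft_force: [-0.3, -1.3, 0.1]
finger_gap: 0.0611
finger_force: 0.0
```

>>> jog_arm:
  rows:
    - [[0,0,0,0,0,1],[0,0,0,0,0,1],[0,0,0,0,0,0.5],[0,0,0,0,0,0],[0,0,0,0,0,0]]

```text
t: 1.6
ee_pos: [0.1904, 0.595, 0.2332]
tool_rot: [0.723, 0.69, -0.0, 0.0]
ft_force: [0.4, -0.4, -0.1]
finger_gap: 0.0607
finger_force: 0.0
```

```bash
cat >> h.py <<'E'
from scipy.spatial.transform import Rotation as Rot
def go(xyz,ydeg):  # needed shift in tool axes (units of 50 mm) and turn about tool z (units of 6 deg)
    s=robot.sense(); R=Rot.from_quat(s["tool_rot"]).as_matrix(); y=np.degrees(np.arctan2(R[1,1],R[0,1]))
    print("t",s["t"],"pos",s["ee_pos"].round(4) if hasattr(s["ee_pos"],"round") else s["ee_pos"],"ydeg",round(y,2),"tilt z",R[:,2].round(3),"F",np.round(s["ft_force"],1),"gap",s["finger_gap"],"j",np.round(s["joint_positions"],2))
    print("shift/50mm",(R.T@(np.array(xyz)-s["ee_pos"])/.05).round(2),"turn/6deg",round(-((ydeg-y+180)%360-180)/6,2))
E
python3 -c "
from h import *
go((.624,.052,.1),-3)"
```

```text
t 1.6 pos [0.1904 0.595  0.2332] ydeg -2.68 tilt z [-0.    -0.001 -1.   ] F [ 0.4 -0.4 -0.1] gap 0.060657431912082976 j [1.08 0.53 1.43 0.   1.18 1.13]
shift/50mm [-10.44   9.17   2.67] turn/6deg 0.05
```

>>> jog_arm:
  rows:
    - [[-0.7,0.61,0.1,0,0,0],[-0.7,0.61,0.1,0,0,0],[-0.7,0.61,0.1,0,0,0],[-0.7,0.61,0.1,0,0,0],[-0.7,0.61,0.1,0,0,0]]

```text
t: 2.1
ee_pos: [0.3353, 0.4117, 0.2085]
tool_rot: [0.723, 0.69, 0.0, 0.0]
ft_force: [0.1, 0.8, 0.7]
finger_gap: 0.0612
finger_force: 0.0
```

>>> jog_arm:
  rows:
    - [[-0.7,0.61,0.2,0,0,0],[-0.7,0.61,0.2,0,0,0],[-0.7,0.61,0.2,0,0,0],[-0.7,0.61,0.2,0,0,0],[-0.7,0.61,0.2,0,0,0]]

```text
t: 2.6
ee_pos: [0.4795, 0.2294, 0.1583]
tool_rot: [0.724, 0.69, 0.0, 0.0]
ft_force: [1.2, 1.2, 0.3]
finger_gap: 0.0605
finger_force: 0.0
```

>>> jog_arm:
  rows:
    - [[-0.7,0.61,0.2,0,0,0],[-0.7,0.61,0.2,0,0,0],[-0.7,0.61,0.2,0,0,0],[-0.7,0.61,0.2,0,0,0],[-0.6,0.6,0.1,0,0,0.05]]

```text
t: 3.1
ee_pos: [0.6225, 0.0517, 0.1124]
tool_rot: [0.726, 0.688, -0.001, -0.001]
ft_force: [0.9, 1.2, -0.3]
finger_gap: 0.0611
finger_force: 0.0
```

```bash
python3 -c "
from h import *
go((.624,.052,.014),-3)"
```

```text
t 3.1 pos [0.6225 0.0517 0.1124] ydeg -3.06 tilt z [-0.002  0.    -1.   ] F [ 0.9  1.2 -0.3] gap 0.061061978602261105 j [-0.1   0.68  1.53 -0.    0.93 -0.04]
shift/50mm [0.01 0.03 1.97] turn/6deg -0.01
```

>>> jog_arm:
  rows:
    - [[0,0.03,0.6,0,0,0],[0,0,0.6,0,0,0],[0,0,0.5,0,0,0],[0,0,0.25,0,0,0],[0,0,0,0,0,0]]

```text
t: 3.6
ee_pos: [0.6221, 0.054, 0.0141]
tool_rot: [0.725, 0.688, -0.001, -0.002]
ft_force: [-0.4, -0.7, -0.3]
finger_gap: 0.061
finger_force: 0.0
```

Run:
```python
from h import *
go((.624,.052,.0135),-3)
t=robot.capture("top");s=robot.capture("side")
m=np.hstack([cv2.resize(t[120:220,190:320],None,fx=3,fy=3,interpolation=2),cv2.resize(s[150:250,260:390],None,fx=3,fy=3,interpolation=2)])
cv2.imwrite("pics/g1.png",m)
```

```text
t 3.6 pos [0.6221 0.054  0.0141] ydeg -3.02 tilt z [-0.004  0.    -1.   ] F [-0.4 -0.7 -0.3] gap 0.06103237497117457 j [-0.09  0.83  1.57 -0.    0.75 -0.04]
shift/50mm [-0.04  0.04  0.01] turn/6deg -0.0
```

View pics/g1.png

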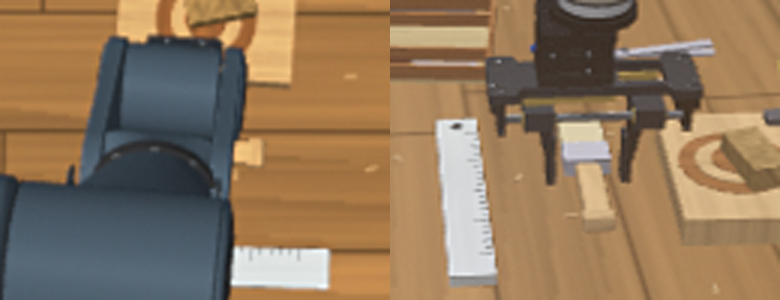

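The fingers straddle the handle just behind the ferrule, with the tips at (550, 183) and (625, 180) in the mosaic. I'll shift 4 mm toward the handle and close.

>>> jog_arm:
  rows:
    - [[-0.08,0.04,0,0,0,0],[0,0,0,0,0,0]]

```text
t: 3.9
ee_pos: [0.6269, 0.0492, 0.0176]
tool_rot: [0.726, 0.688, 0.001, 0.001]
ft_force: [-0.1, 0.8, 0.0]
finger_gap: 0.0608
finger_force: 0.0
```

>>> jog_arm:
  rows:
    - [[0,0,0,0,0,0],[0,0,0,0,0,0],[0,0,0,0,0,0],[0,0,0,0,0,0],[0,0,0,0,0,0]]
  fingers: 0
  newtons: 25

```text
t: 4.4
ee_pos: [0.6253, 0.0498, 0.0161]
tool_rot: [0.726, 0.688, -0.0, -0.0]
ft_force: [0.4, -0.1, 0.2]
finger_gap: 0.0285
finger_force: 0.0
```

>>> jog_arm:
  rows:
    - [[0,0,0,0,0,0],[0,0,0,0,0,0],[0,0,0,0,0,0],[0,0,0,0,0,0],[0,0,0,0,0,0]]

```text
t: 4.9
ee_pos: [0.6252, 0.0498, 0.016]
tool_rot: [0.726, 0.688, -0.0, -0.0]
ft_force: [-1.5, 0.8, -0.1]
finger_gap: 0.0239
finger_force: 25.0
```

>>> jog_arm:
  rows:
    - [[0,0,-0.2,0,0,0],[0,0,-0.5,0,0,0],[0,0,-0.6,0,0,0],[0,0,-0.6,0,0,0],[0,0,-0.2,0,0,-0.5]]

```text
t: 5.4
ee_pos: [0.6275, 0.0496, 0.1252]
tool_rot: [0.707, 0.707, 0.002, 0.003]
ft_force: [0.1, 0.1, -0.9]
finger_gap: 0.0238
finger_force: 25.0
```

>>> jog_arm:
  rows:
    - [[0,0,0,0,0,-0.9],[0,0,0,0,0,-0.9],[0,0,0,0,0,-0.9],[0,0,0,0,0,-0.9],[0,0,0,0,0,-0.9]]

```text
t: 5.9
ee_pos: [0.6253, 0.0497, 0.1218]
tool_rot: [0.521, 0.853, 0.0, 0.0]
ft_force: [-1.0, -0.2, -0.7]
finger_gap: 0.0238
finger_force: 25.0
```

>>> jog_arm:
  rows:
    - [[0,0,0,0,0,-0.9],[0,0,0,0,0,-0.9],[0,0,0,0,0,-0.9],[0,0,0,0,0,-0.9],[0,0,0,0,0,-0.9]]

```text
t: 6.4
ee_pos: [0.6253, 0.0497, 0.1217]
tool_rot: [0.308, 0.952, 0.0, 0.0]
ft_force: [0.8, 0.1, -1.0]
finger_gap: 0.0237
finger_force: 25.0
```

>>> jog_arm:
  rows:
    - [[0,0,0,0,0,-0.9],[0,0,0,0,0,-0.9],[0,0,0,0,0,-0.9],[0,0,0,0,0,-0.9],[0,0,0,0,0,-0.9]]

```text
t: 6.9
ee_pos: [0.6253, 0.0497, 0.1217]
tool_rot: [0.077, 0.997, -0.0, 0.0]
ft_force: [0.4, -0.0, -1.4]
finger_gap: 0.0239
finger_force: 25.0
```

```bash
python3 -c "
from h import *
go((.465,.353,.12),82)"
```

```text
t 6.9 pos [0.6253 0.0497 0.1217] ydeg 81.17 tilt z [ 0.001 -0.    -1.   ] F [ 0.4 -0.  -1.4] gap 0.023902347710419363 j [-0.1   0.67  1.52 -0.    0.95 -1.52]
shift/50mm [4.1  5.5  0.03] turn/6deg -0.14
```

>>> jog_arm:
  rows:
    - [[0.4,0.55,0,0,0,0],[0.4,0.55,0,0,0,0],[0.4,0.55,0,0,0,0],[0.4,0.55,0,0,0,0],[0.4,0.55,0,0,0,0]]

```text
t: 7.4
ee_pos: [0.5477, 0.2023, 0.1218]
tool_rot: [0.079, 0.997, 0.0, 0.0]
ft_force: [0.2, 0.5, -0.3]
finger_gap: 0.0234
finger_force: 25.0
```

>>> jog_arm:
  rows:
    - [[0.5,0.6,0,0,0,0],[0.5,0.6,0,0,0,0],[0.5,0.6,0,0,0,0],[0.4,0.6,0,0,0,0],[0.2,0.35,0,0,0,-0.14]]

```text
t: 7.9
ee_pos: [0.4643, 0.3558, 0.1218]
tool_rot: [0.07, 0.998, 0.0, -0.0]
ft_force: [0.5, -1.0, -1.0]
finger_gap: 0.0236
finger_force: 25.0
```

>>> jog_arm:
  rows:
    - [[0,0,0,0,0,0],[0,0,0,0,0,0]]

```text
t: 8.1
ee_pos: [0.4661, 0.3537, 0.1215]
tool_rot: [0.071, 0.997, -0.0, 0.0]
ft_force: [0.5, 0.4, -0.5]
finger_gap: 0.0238
finger_force: 25.0
```

Run:
```python
from h import *
go((.465,.353,.02),82)
t=robot.capture("top");s=robot.capture("side")
cv2.imwrite("pics/t2.png",t);cv2.imwrite("pics/s2.png",s)
m=np.hstack([cv2.resize(t[150:280,100:230],None,fx=3,fy=3,interpolation=2),cv2.resize(s[70:200,200:330],None,fx=3,fy=3,interpolation=2)])
cv2.imwrite("pics/g2.png",m)
p=robot.sense()["ee_pos"]; print(proj("side",[p,p+[-.08,0.011,-.005],p+[.1,-.014,-.005]]).round(1))
```

```text
t 8.1 pos [0.4661 0.3537 0.1215] ydeg 81.86 tilt z [ 0.001 -0.    -1.   ] F [ 0.5  0.4 -0.5] gap 0.023772334189844903 j [ 0.46  0.62  1.63 -0.    0.89 -0.97]
shift/50mm [ 0.02 -0.02  2.03] turn/6deg -0.02
[[263.7 132.1]
 [239.  133.4]
 [294.9 133.7]]
```

View pics/g2.png

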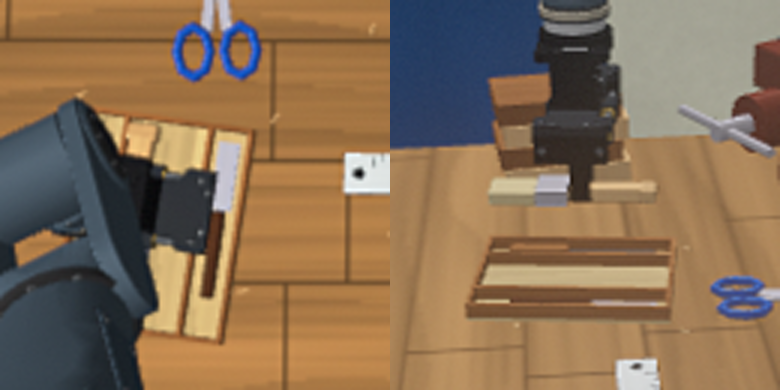

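The mosaic shows the brush level above the wide compartment, with bristles at side u≈233 and butt at u≈289. That puts the TCP at brush x≈−9 mm as planned, so I'll lower it.

>>> jog_arm:
  rows:
    - [[0,0,0.5,0,0,0],[0,0,0.6,0,0,0],[0,0,0.4,0,0,0],[0,0,0.3,0,0,0],[0,0,0.1,0,0,0]]

```text
t: 8.7
ee_pos: [0.4659, 0.3522, 0.0245]
tool_rot: [0.072, 0.997, -0.001, -0.001]
ft_force: [-0.5, 0.1, -0.8]
finger_gap: 0.0237
finger_force: 25.0
```

>>> jog_arm:
  rows:
    - [[0,0,0.05,0,0,0],[0,0,0.03,0,0,0],[0,0,0,0,0,0],[0,0,0,0,0,0]]

```text
t: 9.1
ee_pos: [0.4666, 0.3539, 0.0229]
tool_rot: [0.072, 0.997, 0.0, 0.001]
ft_force: [0.5, -0.0, -0.6]
finger_gap: 0.0235
finger_force: 25.0
```

>>> jog_arm:
  rows:
    - [[0,0,0.03,0,0,0],[0,0,0.02,0,0,0],[0,0,0,0,0,0],[0,0,0,0,0,0]]

```text
t: 9.5
ee_pos: [0.4663, 0.3538, 0.02]
tool_rot: [0.072, 0.997, 0.0, 0.0]
ft_force: [-0.9, -0.5, 3.0]
finger_gap: 0.0238
finger_force: 25.0
```

Contact: 3 N upward at z = 0.020. I'll open modestly, to a 40 mm gap.

>>> jog_arm:
  rows:
    - [[0,0,0,0,0,0],[0,0,0,0,0,0],[0,0,0,0,0,0],[0,0,0,0,0,0]]
  fingers: 0.43

```text
t: 9.9
ee_pos: [0.466, 0.3535, 0.0194]
tool_rot: [0.072, 0.997, -0.0, -0.0]
ft_force: [-0.1, 0.1, -0.7]
finger_gap: 0.0369
finger_force: 0.0
```

>>> jog_arm:
  rows:
    - [[0,0,-0.1,0,0,0],[0,0,-0.3,0,0,0],[0,0,-0.6,0,0,0],[0,0,-0.8,0,0,0],[0,0,-0.8,0,0,0]]

```text
t: 10.4
ee_pos: [0.4658, 0.3534, 0.1517]
tool_rot: [0.072, 0.997, -0.0, -0.0]
ft_force: [0.5, -0.0, -0.1]
finger_gap: 0.0372
finger_force: 0.0
```

Run:
```python
from h import *
go((.43,.04,.12),88.5)
cv2.imwrite("pics/s3.png",robot.capture("side"))
```

```text
t 10.4 pos [0.4658 0.3534 0.1517] ydeg 81.79 tilt z [-0. -0. -1.] F [ 0.5 -0.  -0.1] gap 0.03724010201112567 j [ 0.46  0.58  1.61 -0.    0.95 -0.97]
shift/50mm [-0.19 -6.31  0.63] turn/6deg -1.12
```

>>> jog_arm:
  rows:
    - [[0,-0.4,0,0,0,-0.6],[0,-0.8,0,0,0,-0.5],[0,-0.9,0,0,0,0],[0,-0.9,0,0,0,0],[0,-0.9,0,0,0,0]]
  fingers: 1

```text
t: 10.95
ee_pos: [0.4563, 0.1576, 0.1507]
tool_rot: [0.014, 1.0, 0.0, 0.001]
ft_force: [1.3, 0.5, 0.2]
finger_gap: 0.0694
finger_force: 0.0
```

>>> jog_arm:
  rows:
    - [[0,-0.8,0,0,0,0],[0,-0.8,0,0,0,0],[0,-0.5,0,0,0,0],[0,0,0,0,0,0],[0,0,0,0,0,0]]

```text
t: 11.45
ee_pos: [0.4536, 0.0538, 0.1503]
tool_rot: [0.015, 1.0, 0.0, 0.001]
ft_force: [0.2, -0.0, -0.3]
finger_gap: 0.0867
finger_force: 0.0
```

Run:
```python
from h import *
go((.455,.036,.016),88.5)
t=robot.capture("top");s=robot.capture("side"); cv2.imwrite("pics/t4.png",t)
m=np.hstack([cv2.resize(t[150:280,100:230],None,fx=3,fy=3,interpolation=2),cv2.resize(s[140:270,220:350],None,fx=3,fy=3,interpolation=2)])
cv2.imwrite("pics/g4.png",m)
```

```text
t 11.45 pos [0.4536 0.0538 0.1503] ydeg 88.28 tilt z [ 0.001  0.    -1.   ] F [ 0.2 -0.  -0.3] gap 0.08671948457523257 j [-0.13  0.44  1.93  0.    0.77 -1.67]
shift/50mm [-0.04 -0.35  2.69] turn/6deg -0.04
```

View pics/g4.png

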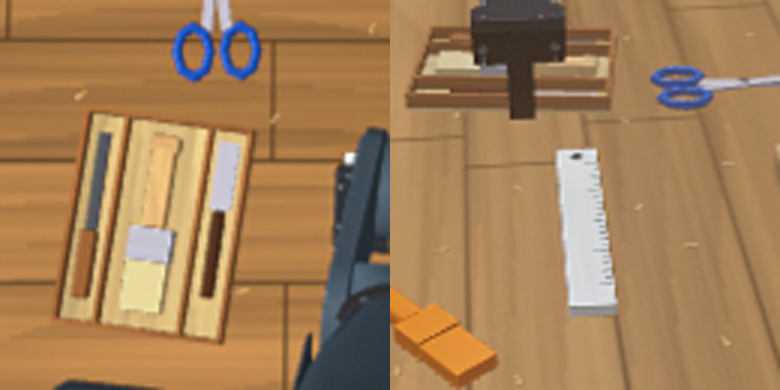

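The brush lies well centred and aligned in the wide compartment: butt at mosaic (163, 140), bristles at (143, 310). Now I'll go down behind the straightedge.

>>> jog_arm:
  rows:
    - [[0.1,-0.35,0.2,0,0,0],[0,0,0.6,0,0,0],[0,0,0.7,0,0,0],[0,0,0.6,0,0,0],[0,0,0.3,0,0,0]]

```text
t: 12.05
ee_pos: [0.4469, 0.0381, 0.0276]
tool_rot: [0.013, 1.0, 0.0, -0.001]
ft_force: [-0.4, -0.2, 0.3]
finger_gap: 0.0868
finger_force: 0.0
```

>>> jog_arm:
  rows:
    - [[0,0,0.2,0,0,0],[0,0,0.1,0,0,0],[0,0,0,0,0,0],[0,0,0,0,0,0]]

```text
t: 12.45
ee_pos: [0.4483, 0.0369, 0.0151]
tool_rot: [0.014, 1.0, -0.0, 0.001]
ft_force: [-0.4, -0.3, 0.3]
finger_gap: 0.0869
finger_force: 0.0
```

Run:
```python
from h import *
go((.475,.036,.015),88.5)
```

```text
t 12.45 pos [0.4483 0.0369 0.0151] ydeg 88.42 tilt z [ 0.001 -0.    -1.   ] F [-0.4 -0.3  0.3] gap 0.08694049129697172 j [-0.17  0.72  2.02  0.    0.4  -1.71]
shift/50mm [-0.53 -0.    0.  ] turn/6deg -0.01
```

>>> jog_arm:
  rows:
    - [[0,0,0,0,0,0.31],[-0.2,0,0,0,0,0],[-0.2,0,0,0,0,0],[-0.2,0,0,0,0,0],[-0.2,0,0,0,0,0]]

```text
t: 12.95
ee_pos: [0.4863, 0.0346, 0.0147]
tool_rot: [0.03, 1.0, 0.0, -0.003]
ft_force: [-5.1, 0.2, 4.0]
finger_gap: 0.0871
finger_force: 2.5
```

>>> jog_arm:
  rows:
    - [[-0.2,0,0,0,0,0],[-0.2,0,0,0,0,0],[-0.2,0,0,0,0,0],[-0.2,0,0,0,0,0],[-0.2,0,0,0,0,0]]

```text
t: 13.45
ee_pos: [0.5366, 0.0314, 0.0145]
tool_rot: [0.03, 1.0, 0.0, -0.002]
ft_force: [-5.3, 0.4, 4.5]
finger_gap: 0.0871
finger_force: 2.6
```

Run:
```python
from h import *
go((.647,.027,.015),86.56)
```

```text
t 13.45 pos [0.5366 0.0314 0.0145] ydeg 86.54 tilt z [-0.004  0.001 -1.   ] F [-5.3  0.4  4.5] gap 0.0870565381906943 j [-0.15  0.76  1.79 -0.    0.59 -1.66]
shift/50mm [-2.21  0.04 -0.02] turn/6deg -0.0
```

>>> jog_arm:
  rows:
    - [[-0.2,0,0,0,0,0],[-0.2,0,0,0,0,0],[-0.2,0,0,0,0,0],[-0.2,0,0,0,0,0],[-0.2,0,0,0,0,0]]

```text
t: 13.95
ee_pos: [0.5868, 0.0283, 0.0145]
tool_rot: [0.03, 1.0, 0.0, -0.002]
ft_force: [-4.7, 0.3, 4.5]
finger_gap: 0.0868
finger_force: 2.5
```

>>> jog_arm:
  rows:
    - [[-0.2,0,0,0,0,0],[-0.2,0,0,0,0,0],[-0.2,0,0,0,0,0],[-0.1,0,0,0,0,0],[0,0,0,0,0,0]]

```text
t: 14.45
ee_pos: [0.6247, 0.0258, 0.0145]
tool_rot: [0.03, 1.0, -0.0, 0.002]
ft_force: [-0.5, -0.2, -0.4]
finger_gap: 0.0868
finger_force: 0.0
```

Run:
```python
from h import *
go((.647,.027,.015),86.56)
t=robot.capture("top");s=robot.capture("side")
m=np.hstack([cv2.resize(t[80:210,195:325],None,fx=3,fy=3,interpolation=2),cv2.resize(s[150:280,280:410],None,fx=3,fy=3,interpolation=2)])
cv2.imwrite("pics/g5.png",m)
```

```text
t 14.45 pos [0.6247 0.0258 0.0145] ydeg 86.52 tilt z [ 0.004 -0.    -1.   ] F [-0.5 -0.2 -0.4] gap 0.08680067113799457 j [-0.14  0.82  1.57  0.    0.74 -1.65]
shift/50mm [-0.44  0.05 -0.01] turn/6deg -0.01
```

View pics/g5.png

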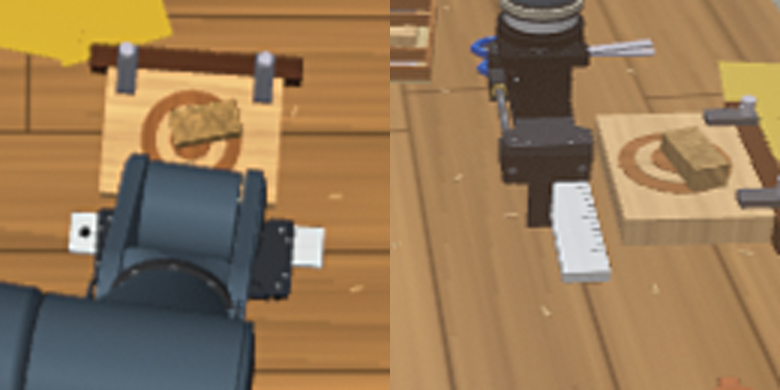

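The bar is parallel to the panel and spans it: dot end at mosaic (85, 232), other end at (310, 246), panel from x = 100 to 280. About 20 mm remain, so I'll push slowly until there is contact force.

>>> jog_arm:
  rows:
    - [[-0.08,0,0,0,0,0],[-0.08,0,0,0,0,0],[-0.08,0,0,0,0,0],[-0.08,0,0,0,0,0]]

```text
t: 14.95
ee_pos: [0.6372, 0.0253, 0.0145]
tool_rot: [0.03, 1.0, 0.0, -0.002]
ft_force: [-4.0, 0.1, 1.7]
finger_gap: 0.087
finger_force: 1.9
```

>>> jog_arm:
  rows:
    - [[-0.02,0,0,0,0,0],[-0.02,0,0,0,0,0],[-0.02,0,0,0,0,0]]

```text
t: 15.25
ee_pos: [0.6406, 0.0249, 0.0145]
tool_rot: [0.03, 1.0, 0.0, -0.001]
ft_force: [-4.6, -0.2, 4.2]
finger_gap: 0.0871
finger_force: 2.3
```

>>> jog_arm:
  rows:
    - [[-0.02,0,0,0,0,0],[-0.02,0,0,0,0,0]]

```text
t: 15.45
ee_pos: [0.6437, 0.0248, 0.0145]
tool_rot: [0.03, 1.0, 0.0, 0.0]
ft_force: [-2.4, 0.4, -0.0]
finger_gap: 0.087
finger_force: 1.3
```

>>> jog_arm:
  rows:
    - [[-0.03,0,0,0,0,0],[-0.03,0,0,0,0,0],[0,0,0,0,0,0]]

```text
t: 15.75
ee_pos: [0.6444, 0.0247, 0.0145]
tool_rot: [0.03, 1.0, 0.0, -0.003]
ft_force: [-7.3, 0.4, 5.0]
finger_gap: 0.0869
finger_force: 3.5
```

>>> jog_arm:
  rows:
    - [[-0.02,0,0,0,0,0],[0,0,0,0,0,0]]

```text
t: 15.95
ee_pos: [0.6444, 0.0247, 0.0145]
tool_rot: [0.03, 1.0, 0.0, -0.004]
ft_force: [-9.0, -0.3, 6.8]
finger_gap: 0.0868
finger_force: 4.3
```

>>> jog_arm:
  rows:
    - [[-0.02,0,0,0,0,0],[0,0,0,0,0,0]]

```text
t: 16.15
ee_pos: [0.6445, 0.0248, 0.0145]
tool_rot: [0.03, 1.0, 0.0, -0.005]
ft_force: [-9.8, -0.9, 7.4]
finger_gap: 0.087
finger_force: 5.0
```

Stopped at the panel, with x static while the force rises. I'll press a little more to seat it square.

>>> jog_arm:
  rows:
    - [[-0.04,0,0,0,0,0],[-0.04,0,0,0,0,0],[0,0,0,0,0,0],[0,0,0,0,0,0]]

```text
t: 16.55
ee_pos: [0.6446, 0.0248, 0.0144]
tool_rot: [0.03, 1.0, 0.0, -0.009]
ft_force: [-15.4, -0.9, 14.3]
finger_gap: 0.0871
finger_force: 8.1
```

>>> jog_arm:
  rows:
    - [[-0.04,0,0,0,0,0],[-0.04,0,0,0,0,0],[0,0,0,0,0,0],[0,0,0,0,0,0]]

```text
t: 16.95
ee_pos: [0.6448, 0.0248, 0.0144]
tool_rot: [0.03, 0.999, 0.0, -0.013]
ft_force: [-22.1, -0.4, 19.0]
finger_gap: 0.0873
finger_force: 11.3
```

Run:
```python
from h import *
go((.6,.027,.015),86.56); print(robot.sense()["moment"])
```

```text
t 16.95 pos [0.6448 0.0248 0.0144] ydeg 86.57 tilt z [-0.026  0.002 -1.   ] F [-22.1  -0.4  19. ] gap 0.08729657117365408 j [-0.13  0.85  1.49 -0.    0.83 -1.64]
shift/50mm [ 0.9  -0.01  0.01] turn/6deg 0.0
[-0.39210604  3.86034128 -0.21828703]
```

Now I'll back off along the tool +x axis, then raise and look.

>>> jog_arm:
  rows:
    - [[0.15,0,0,0,0,0],[0.15,0,0,0,0,0],[0.3,0,0,0,0,0],[0.4,0,0,0,0,0],[0.3,0,0,0,0,0]]

```text
t: 17.45
ee_pos: [0.593, 0.0277, 0.0148]
tool_rot: [0.03, 1.0, -0.0, 0.002]
ft_force: [-0.7, 0.0, 0.1]
finger_gap: 0.0869
finger_force: 0.0
```

>>> jog_arm:
  rows:
    - [[0,0,-0.5,0,0,0],[0,0,-0.8,0,0,0],[0,0.8,-0.5,0,0,0],[0,0.9,0,0,0,0],[0,0.9,0,0,0,0]]

```text
t: 17.95
ee_pos: [0.6032, 0.1588, 0.1068]
tool_rot: [0.031, 1.0, 0.001, 0.005]
ft_force: [0.4, -0.6, -0.1]
finger_gap: 0.0869
finger_force: 0.0
```

>>> jog_arm:
  rows:
    - [[0,0.9,0,0,0,0],[0,0.9,0,0,0,0],[0,0.9,0,0,0,0],[0,0.9,0,0,0,0],[0,0.6,0,0,0,0]]

```text
t: 18.45
ee_pos: [0.6141, 0.3717, 0.1052]
tool_rot: [0.029, 1.0, 0.002, 0.003]
ft_force: [-0.3, 0.0, -0.4]
finger_gap: 0.0872
finger_force: 0.0
```

Run:
```python
from h import *
t=robot.capture("top");s=robot.capture("side")
m=np.hstack([cv2.resize(t[90:200,195:325],None,fx=3,fy=3,interpolation=2),cv2.resize(s[150:260,280:410],None,fx=3,fy=3,interpolation=2)])
cv2.imwrite("pics/g6.png",m); cv2.imwrite("pics/t6.png",t)
go((.6,.027,.015),86.56)
c=blob(t,(205,140,310,172),(0,0,170),(180,50,255)); P=ray("top",c,.012)*1000; r=rect(P);print("bar",r)
for sgn in(1,-1):
    e=P[(sgn*(P[:,0]-r[0][0]-.06*(P[:,1]-r[0][1]))>12)&(abs(P[:,1]-r[0][1])<110)]
    if len(e)>4: k=np.polyfit(e[:,1],e[:,0],1); print("side",k,np.degrees(np.arctan(k[0])))
```

```text
t 18.55 pos [0.6138 0.3731 0.1051] ydeg 86.81 tilt z [ 0.007  0.004 -1.   ] F [-0.8  0.2 -0.1] gap 0.08719626574511125 j [ 0.39  0.79  1.28  0.    1.06 -1.13]
shift/50mm [-0.1  -6.93  1.77] turn/6deg 0.04
bar (array([674897.9,  22293.4]), 261141.1, 41863.7, 86.47)
```

View pics/g6.png

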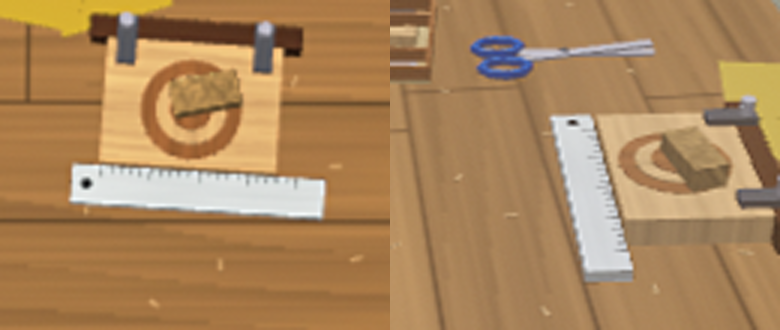

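The bar lies flush along the near edge in both views, at 86.5° against the panel's 86.6°, and is about 12 mm off centre. Nothing else appears to have moved, so I'll hand in.

>>> jog_arm:
  rows:
    - [[0,0,-0.3,0,0,0],[0,0,0,0,0,0],[0,0,0,0,0,0],[0,0,0,0,0,0]]

```text
t: 18.95
ee_pos: [0.6127, 0.3659, 0.12]
tool_rot: [0.031, 1.0, 0.0, 0.0]
ft_force: [0.1, 0.1, -0.7]
finger_gap: 0.0871
finger_force: 0.0
```

```bash
python3 -c "
from h import *
print(robot.hand_in())"
```

```text
the job is handed in; nothing more can be done
None
```

The job is handed in at about 19 s: the brush lies flat in the tray's wide compartment and the straightedge sits flush along the panel's near edge, spanning it about 12 mm off centre; hand-in returned no verdict.

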